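Key and fit the tube rotor on the mixer spindle

TASK

Mount the teal tube rotor on the tube mixer: drop the brass key upright into the slot of the steel spindle so that it stands on the shoulder, then slide the rotor over the spindle with its keyway on the key until it sits fully home on the shoulder, and push the rotor straight down until the sprung spindle gives about 4 mm (roughly 11 N). Let go and leave it fitted; never push so hard that the spring goes near its end stop at 9 mm, and do not disturb the tube rack, tip box or bottle.

Things in the scene. Friction and masses are not known exactly. Their poses are not given: they have to be found in the camera images.
- mixer: Fixed white mixer housing, 130 x 130 x 50 mm high, origin at its underside's centre, z up. Its upright steel spindle (shoulder and slotted shaft) stands in the middle of the top on a spring mount.
- spindle_seat (a point): On the spindle's axis at its shoulder, the seat (48 mm disc) for key and rotor; 66 mm over the table at rest, sinks with the spring. x: NOMINAL direction of the shaft's slot, z up. The spindle turns on the spot, friction 0.12 N m, within a play of 0.6 rad either way of it, and starts anywhere in that play; this frame does not turn with it: the slot's true direction must be seen or felt.
- shaft_top (a point): Centre of the shaft's top, 40 mm above the shoulder, axes as spindle_seat. The shaft is 32 mm in diameter, its top 3 mm chamfered by 2.5 mm. One vertical slot runs its full height, open at the top and outwards: 8.8 mm wide, its inner wall 5 mm from the axis (3 mm at the very top, sloping).
- spring_mount (a joint): How far the spindle is pushed down against its spring, m: 0 at rest (preloaded, it carries key and rotor without sinking), end stop at 0.009. 2 N per mm: with the rotor on, a push of about 9 N sinks it 3 mm, 17 N sinks it 7 mm.
- key_center (a point): Centre of the loose brass key, a bar 15.5 (x) x 8 (y) x 34 mm tall (z), ends chamfered 0.8 mm, alike either way round or up, about 35 g. It stands in its holder, 22 mm projecting. Seated in the slot on the shoulder: long side radial, centre 17 mm above the shoulder and 13 mm from the axis, top 6 mm below the shaft's top; let go partly inserted, it falls the rest of the way down the slot.
- key_holder: Fixed blue block 56 (x) x 46 (y) x 20 mm high on the table, origin at its underside's centre; the key stands in a pocket 12 mm deep in its middle, key x along block x.
- rotor_center (a point): Centre (on the axis, 24 mm over the underside) of the teal rotor, 0.25 to 0.5 kg: disc 150 mm across, 12 thick; boss 56 mm across up to 48 mm, to grip; 8 tubes up to 32 mm at 63 mm radius. Bore 33.6 mm right through, 1.7 mm lead-in below, with a keyway 9 wide reaching 23.7 mm from the axis along its x (red marks). Lies underside down; z up. When home: 24 mm above the shoulder.
- tube_rack: Loose black rack of tubes, 100 x 85 x 66 mm high, bystander; origin under its centre. It and the rotor may swap sides.
- tip_box: Loose blue box of pipette tips with a clear lid, 82 x 120 x 58 mm high, bystander; origin under its centre.
- reagent: Loose amber reagent bottle, 60 mm in diameter, 120 mm high, bystander; origin under its centre.
Mind the look-alikes: they are no part of the job. Of the things that look like the part that bears rotor_center, the middle-sized one is meant.

How it is judged (in metres and radians):
On the way, in this order (a step that is already met when the one before it is completed fails the run):
1. the key stands in the spindle slot on the shoulder, let go (z of key_center in the frame of spindle_seat between 0.015 and 0.019 m and horizontal distance between key_center and spindle_seat below 0.017 m and angle between key_center's own z axis and vertical below 0.09 rad and contact force between the fingers and key below 0.1 N), for 0.2 s.
2. with the rotor home on the shoulder over the key, the sprung spindle is pushed down by more than 2.5 mm (z of key_center in the frame of spindle_seat between 0.015 and 0.019 m and horizontal distance between key_center and spindle_seat below 0.017 m and angle between key_center's own z axis and vertical below 0.09 rad and z of rotor_center in the frame of spindle_seat between 0.022 and 0.0255 m and horizontal distance between rotor_center and spindle_seat below 0.0025 m and angle between rotor_center's own z axis and vertical below 0.04 rad and value of joint spring_mount above 0.0025 m), for 0.1 s.
At the end, for the whole second after the job is handed in: Key upright in the spindle slot, centre 15 to 19 mm above the shoulder and within 17 mm of the axis; rotor home over it: centre 22 to 25.5 mm above the shoulder, within 2.5 mm of the axis, level within 0.04 rad, at rest, let go; spring sunk less than 2.5 mm (z of key_center in the frame of spindle_seat between 0.015 and 0.019 m and horizontal distance between key_center and spindle_seat below 0.017 m and angle between key_center's own z axis and vertical below 0.09 rad and z of rotor_center in the frame of spindle_seat between 0.022 and 0.0255 m and horizontal distance between rotor_center and spindle_seat below 0.0025 m and angle between rotor_center's own z axis and vertical below 0.04 rad and value of joint spring_mount below 0.0025 m and linear speed of rotor below 0.02 m/s and angular speed of rotor below 0.1 rad/s); the robot touches nothing.
It fails at once if the spring is pushed down by more than 8 mm (about 20 N; near its end stop) (value of joint spring_mount above 0.008 m).
It fails at once if the tube rack is moved by more than 15 mm (distance of tube_rack from where it was at the start of the episode above 0.015 m).
It fails at once if the tip box is moved by more than 15 mm (distance of tip_box from where it was at the start of the episode above 0.015 m).
It fails at once if the bottle is moved by more than 15 mm (distance of reagent from where it was at the start of the episode above 0.015 m).
It also fails if it takes over 72 s, if anything falls off the work surface, if the arm or the gripper's body presses on something with over 40 N, if the wrist force passes 120 N, or if a joint passes its speed limit or range.

ROBOT

A 6-joint arm with a two-finger parallel gripper is mounted at the origin on the work surface. World frame = base frame: x ahead of the robot, y to its left, z up, the work surface at z = 0. Lengths are in m, angles in degrees, forces in N, time in s.
With the tool pointing down it reaches from about 0.225 to 0.875 m from the base axis. Payload 3.4 kg.
Tool frame: the origin (TCP) lies midway between the tips of the shut fingers; the grasp point (between the pads) lies 19 mm behind it; x points along the fingers, y is the direction in which the jaws open and shut, and the axes are right-handed (so a half turn about x gives the same grasp; the last joint's range is limited). The gripper opens to 85 mm and grips with 20 to 120 N. Pads are 22 mm wide; open, the fingers measure 114 mm over their backs; the gripper's body (76 mm by 85 mm) begins 54 mm behind the grasp point. The pads swing forward as they close: fully open they stand 13 mm farther back than shut.
Start: joints at [57.124, 15.808, 86.224, -0, 77.962, -6.933], TCP at [0.252, 0.517, 0.231] pointing down, gripper open.
Joint ranges: [-165.64, 165.64], [-43.16, 119.46], [12.63, 154.43], [-67.54, 247.53], [6.08, 155.33], [-154.97, 154.97]. Speed limits (degrees/s): [147.25, 147.25, 180, 180, 180, 180].

INTERFACE

Orientations are given as [roll, pitch, yaw] about the fixed x, y, z axes, in that order (R = Rz(yaw) Ry(pitch) Rx(roll)).
In Python, from plant import env gives the robot as it stands.
- The arm moves only by the tool move_arm, never from a script. Its argument "targets" is text: rows parted by semicolons, each of 7 numbers parted by spaces: the shift along the tool's x, y, z in cm, then the turn, a rotation vector about the tool's x, y, z in rad, then the finger opening in cm, from 0 to 8.54. A call has 1 to 20 rows; each row is the pose to reach, as a shift and turn from the pose measured when the call began, along the tool's axes at that moment; what a row does not reach only later rows make up. A row lasts 1/12 s, in which the tool goes at most 41.7 mm and 7.16 degrees, less where a joint would pass 70% of its speed; a pose out of reach is approached as far as the arm can. A call with a gripper value outside its range is refused whole. The fingers move at their own pace and stop on an object; the grip force is fixed at half the most. Time passes only in rows, so rows that repeat a pose let the fingers close. It gives the time, the measured TCP pose, the force and the opening at its end, in the units of the state.
- env.observe(): the state, without advancing time (a new reading comes with each control period).
- env.grab_frame(name): name is "scene" or "top" or "wrist"; returns (picture, depth): 480x640x3 uint8, red, green, blue; 480x640 float32, m along the optical axis (not along the pixel's ray), 0 where there is no reading.
- env.camera_info(name): a dict with "fx", "fy", "cx", "cy" (pixels), "rvec" (rotation vector, rad) and "tvec" (3), from world to camera coordinates, as OpenCV has them. Camera axes: x right, y down, z forward; pixel columns grow to the right and rows downward; lengths in m; the calibration is good to about 2 mm. A picture is of the moment at which its call begins: read the wrist's pose just before it. camera_info takes no time and is no camera call; for the wrist camera it gives the pose at the moment of the call.
- env.close_job(): hands the job in, once; it reports no verdict.
Trained networks look in the newest picture that a camera, given by its name, has taken for a name from the list of things; names that differ only in an ending like _2 or _b are one class to them, and where a whole thing is asked for, a point or a joint stands for the part that bears it (a point fixed in the world has none). Each returns a list of dicts, best first, with "p" (0 to 1); they miss things now and then, are a little off and sometimes report something else, mostly with a low value. They report only what shows in the picture. A call takes as long as a camera call. They do not tell look-alikes from the thing itself.
- env.search_frame(camera, name): "xyz" ([x, y, z] in m, in world coordinates, good to about 4 mm: the middle of the surface that is visible of it).
The state is a dict: "time": time; "joint_positions": joint angles; "joint_vel": joint speeds; "joint_torque": joint torques, N m; "eef_pos": TCP position; "tool_rot": TCP orientation; "force": force on the tool from outside, world axes, zero at the start; "ft_torque": the same for the moment, N m; "width": finger opening in m.
Only numpy, scipy, OpenCV 4.12 (cv2) and the standard library are available. Lean on these libraries where they do the work, as an engineer would, in place of code of your own. Each camera call takes 0.05 s, during which the arm holds its last target. There are 200 camera calls.

## Working session

There is one attempt and no reset: what is moved stays moved. The work goes in short steps, Python scripts to look and compute and a tool call to move; the robot and the scene stay as the last step left them, time stands still between calls to the robot, and variables do not carry over. Pictures are saved under pics/ and viewed, about 8 in all and at most 12, crops included, and the job is handed in when it is done.

Besides the shell and the picture viewer there is one more tool, called as name(argument=value, ...) on one line, values as JSON. move_arm: Moves the arm, as the interface text tells. Its arguments: {"type":"object","properties":{"targets":{"type":"string"}},"required":["targets"]}

```bash
mkdir -p pics; ls; cat > h.py <<'E'
import numpy as np, cv2
from plant import env
from scipy.spatial.transform import Rotation as R
def cam(n):
    c=env.camera_info(n); Rm=cv2.Rodrigues(np.array(c['rvec'],float))[0]; return c,Rm,np.array(c['tvec'],float).ravel()
def cloud(n):
    im,d=env.grab_frame(n); c,Rm,t=cam(n)
    v,u=np.mgrid[:480,:640]
    P=np.stack([(u-c['cx'])/c['fx']*d,(v-c['cy'])/c['fy']*d,d],-1)
    return im,d,(P-t)@Rm
def proj(n,X):
    c,Rm,t=cam(n); p=Rm@np.array(X)+t; return c['fx']*p[0]/p[2]+c['cx'],c['fy']*p[1]/p[2]+c['cy']
def save(im,f): cv2.imwrite('pics/'+f,im[:,:,::-1])
def tool():
    s=env.observe(); return np.array(s['eef_pos']),R.from_euler('xyz',s['tool_rot'],degrees=True)
E
python3 - <<'E'
from h import *
print(env.observe())
for n in ['top','scene']:
    im,d,W=cloud(n); save(im,n+'0.png'); np.save(n+'0.npy',W)
    for k in ['mixer','shaft_top','key_center','key_holder','rotor_center','tube_rack','tip_box','reagent']:
        print(n,k,[(np.round(r['xyz'],3).tolist(),round(r['p'],2)) for r in env.search_frame(n,k)])
E
```

```text
pics
{'time': 0.0, 'joint_positions': array([ 5.71216083e+01,  1.58478786e+01,  8.62978138e+01, -2.16158891e-03,
        7.79637820e+01, -6.93164405e+00]), 'joint_vel': array([ 0.07881361,  0.12609388,  0.0790722 , -0.02406415,  0.1513004 ,
        0.01029157]), 'joint_torque': array([ 1.68865281e-03, -4.16781199e+01, -2.45800030e+01, -2.51781184e-04,
        1.10724391e-02, -3.25037934e-05]), 'eef_pos': array([0.25128159, 0.51656077, 0.23041915]), 'tool_rot': array([ -95.82579064,   89.89050517, -121.77208554]), 'force': array([-0.06354894, -0.10759269,  0.01332725]), 'ft_torque': array([-0.01500182, -0.01741458,  0.04011014]), 'width': 0.08556996540527108}
top mixer [([0.582, 0.042, 0.046], 0.82)]
top shaft_top [([0.585, 0.039, 0.081], 0.5)]
top key_center [([0.582, 0.036, 0.085], 0.37)]
top key_holder [([0.456, -0.011, 0.016], 0.9)]
top rotor_center [([0.382, -0.436, 0.018], 0.87), ([0.568, -0.346, 0.011], 0.74)]
top tube_rack [([0.502, 0.236, 0.038], 0.95), ([0.443, -0.228, 0.014], 0.38)]
top tip_box [([0.699, -0.259, 0.055], 0.75)]
top reagent [([0.703, 0.214, 0.079], 0.83)]
scene mixer [([0.607, 0.028, 0.052], 0.83)]
scene shaft_top [([0.594, 0.029, 0.082], 0.86)]
scene key_center [([0.46, -0.011, 0.033], 0.57)]
scene key_holder [([0.466, -0.021, 0.02], 0.9)]
scene rotor_center [([0.413, -0.459, 0.017], 0.88), ([0.461, -0.24, 0.014], 0.6)]
scene tube_rack [([0.524, 0.216, 0.039], 0.78)]
scene tip_box [([0.724, -0.277, 0.057], 0.62)]
scene reagent [([0.721, 0.202, 0.064], 0.74)]
```

View pics/top0.png

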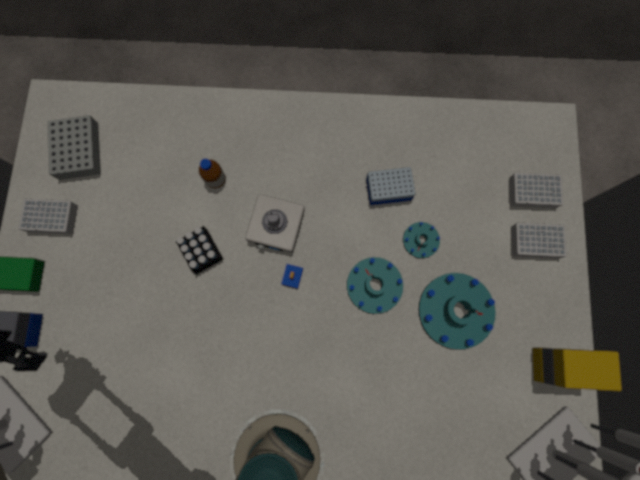

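View pics/scene0.png

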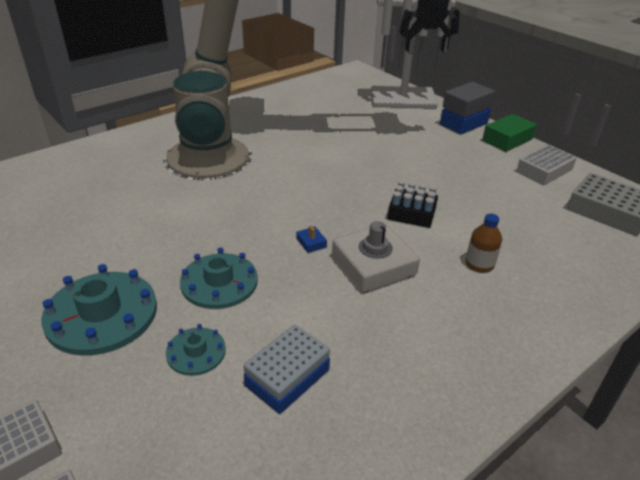

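The top view shows the mixer at (275,222), the key holder at (292,275) and the tube rack at (199,250). The three rotors are at (375,286), which is the middle-sized one, (457,310) large and (421,240) small. The keyway's red mark is at (367,272). The scene view agrees. Next I'll work out a close look from the wrist camera.

```bash
cat >> h.py <<'E'
def goto(pos,yaw=None,tooldown=True):
    """print shift(cm)/rotvec to reach TCP pos, tool down with jaw y axis at world yaw deg"""
    p,Q=tool(); Rw=Q
    if yaw is not None:
        y=np.array([np.cos(np.radians(yaw)),np.sin(np.radians(yaw)),0]); x=np.array([0,0,-1.])
        Rw=R.from_matrix(np.stack([x,y,np.cross(x,y)],1))
    sh=Q.inv().apply(np.array(pos)-p)*100; rv=(Q.inv()*Rw).as_rotvec()
    print('from',np.round(p,4),'shift',np.round(sh,2),'rot',np.round(rv,3),'rows',np.ceil(max(np.linalg.norm(sh)/4.1,np.degrees(np.linalg.norm(rv))/7)))
    yy=Q.apply([0,1,0]); print('yaw now',np.degrees(np.arctan2(yy[1],yy[0])))
E
python3 - <<'E'
from h import *
p,Q=tool(); c,Rm,t=cam('wrist')
print('cam pos in tool',Q.inv().apply(-Rm.T@t-p),'cam axes in tool (rows)',np.round(Q.inv().apply(Rm),3),c['fx'])
W=np.load('top0.npy');
# mixer top: z~0.05 plane; rough yaw
z=W[...,2]
def box(x,y,r,z0,z1): return W[(abs(W[...,0]-x)<r)&(abs(W[...,1]-y)<r)&(z>z0)&(z<z1)]
for nm,b in dict(mixer=(.585,.04,.12,.04,.058),holder=(.458,-.012,.06,.014,.026),rotor=(.45,-.235,.1,.008,.018),boss=(.45,-.235,.06,.04,.055)).items():
    q=box(*b); print(nm,len(q),q.mean(0).round(4),cv2.minAreaRect(q[:,:2].astype(np.float32)*1000))
for y in (0,90,180,-90): goto([.45,.0,.30],y)
E
```

```text
cam pos in tool [-1.42719627e-01  8.01704770e-05 -7.08840977e-02] cam axes in tool (rows) [[-0.     1.    -0.001]
 [-0.28   0.001  0.96 ]
 [ 0.96   0.001  0.28 ]] 392.38028384646316
mixer 2094 [0.5893 0.0435 0.0506] ((590.0466918945312, 45.186466217041016), (130.5398712158203, 136.55763244628906), 78.32788848876953)
holder 348 [ 0.4565 -0.0086  0.0207] ((471.6035461425781, -11.39743423461914), (46.19057083129883, 87.45304107666016), 78.5657958984375)
rotor 1923 [ 0.4443 -0.2289  0.0128] ((456.35693359375, -247.80064392089844), (169.80999755859375, 191.76785278320312), 6.560812950134277)
boss 238 [ 0.443  -0.2279  0.0486] ((443.7066345214844, -227.86630249023438), (53.73351287841797, 55.53759002685547), 48.2208137512207)
from [0.2516 0.5171 0.2313] shift [ -6.87 -37.81  40.46] rot [ 1.118 -0.    -0.   ] rows 14.0
yaw now 64.05542658041844
from [0.2516 0.5171 0.2313] shift [ -6.87 -37.81  40.46] rot [-0.453  0.    -0.   ] rows 14.0
yaw now 64.05542658041844
from [0.2516 0.5171 0.2313] shift [ -6.87 -37.81  40.46] rot [-2.024  0.    -0.   ] rows 17.0
yaw now 64.05542658041844
from [0.2516 0.5171 0.2313] shift [ -6.87 -37.81  40.46] rot [ 2.689 -0.    -0.   ] rows 23.0
yaw now 64.05542658041844
```

move_arm(targets="-1.5 -8 8.5 -0.1 0 0 8.5; -3 -14 15 -0.2 0 0 8.5; -4 -21 22 -0.25 0 0 8.5; -5 -28 30 -0.35 0 0 8.5; -6.9 -37.8 40.5 -0.453 0 0 8.5; -6.9 -37.8 40.5 -0.453 0 0 8.5; -6.9 -37.8 40.5 -0.453 0 0 8.5; -6.9 -37.8 40.5 -0.453 0 0 8.5; -6.9 -37.8 40.5 -0.453 0 0 8.5; -6.9 -37.8 40.5 -0.453 0 0 8.5; -6.9 -37.8 40.5 -0.453 0 0 8.5; -6.9 -37.8 40.5 -0.453 0 0 8.5; -6.9 -37.8 40.5 -0.453 0 0 8.5; -6.9 -37.8 40.5 -0.453 0 0 8.5; -6.9 -37.8 40.5 -0.453 0 0 8.5; -6.9 -37.8 40.5 -0.453 0 0 8.5; -6.9 -37.8 40.5 -0.453 0 0 8.5")

```text
time: 2.32
eef_pos: [0.4498, 0.0008, 0.3001]
tool_rot: [125.4, 89.9, 125.4]
force: [-0.7, 0.4, 0.4]
width: 0.0849
```

```bash
python3 - <<'E'
from h import *
im,d,W=cloud('wrist'); save(im,'w1.png'); np.savez('w1',W=W,im=im,d=d)
print(env.observe()['time'],tool()[0])
for k in ['key_center','key_holder','shaft_top']: print(k,[(np.round(r['xyz'],4).tolist(),round(r['p'],2)) for r in env.search_frame('wrist',k)])
for X in ([.46,-.01,.042],[.59,.045,.106]): print(proj('wrist',X))
E
```

```text
2.3667 [0.44968787 0.00108461 0.30012707]
key_center [([0.4494, -0.0066, 0.0364], 0.67)]
key_holder [([0.4521, -0.009, 0.0191], 0.87)]
shaft_top [([0.5821, 0.0415, 0.0828], 0.69)]
(np.float64(323.24674014122536), np.float64(203.25905218920144))
(np.float64(378.5541863009671), np.float64(347.5632748629438))
```

View pics/w1.png

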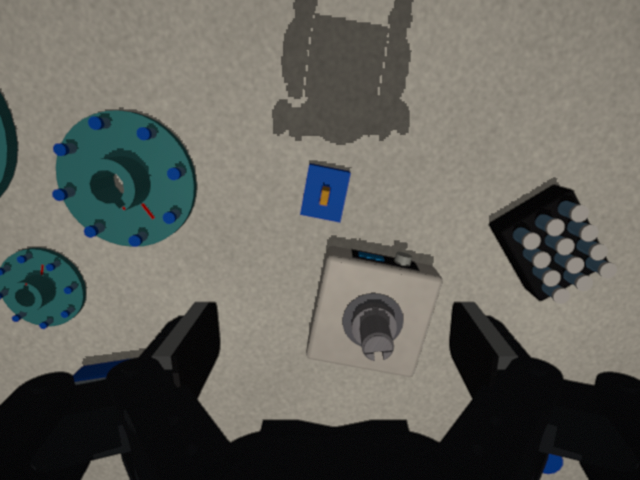

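The wrist view shows the key at (325,195), the mixer shaft at (376,345) with its slot opening downward (+x), and the rotor's keyway toward (145,210). Next I'll measure from the cloud.

```bash
python3 - <<'E'
from h import *
D=np.load('w1.npz'); W,im=D['W'],D['im']; z=W[...,2]
hsv=cv2.cvtColor(im,cv2.COLOR_RGB2HSV).astype(int); H,S,V=hsv[...,0],hsv[...,1],hsv[...,2]
v,u=np.mgrid[:480,:640]
def rep(n,m):
    q=W[m]; r=cv2.minAreaRect(q[:,:2].astype(np.float32)*1000)
    print(n,m.sum(),'mean',q.mean(0).round(4),'rect c',np.round(r[0],1),np.round(r[1],1),round(r[2],1),'zmed',np.median(q[:,2]).round(4),'bbmid',((q.max(0)+q.min(0))/2).round(4))
roi=(u>290)&(u<360)&(v>150)&(v<230)
rep('holder',roi&(H>100)&(H<130)&(S>120)&(z>.015)&(z<.025))
br=roi&(H<30)&(S>120); rep('brass',br); rep('keytop',br&(z>.039))
s=(u>330)&(u<420)&(v>290)&(v<380)
rep('shafttop',s&(z>.1)); rep('shoulder',s&(z>.063)&(z<.07))
rep('mixer',(u>290)&(u<450)&(v>230)&(v<385)&(z>.046)&(z<.054)&(S<60))
rr=(u>40)&(u<210)&(v>90)&(v<260)
rep('rboss',rr&(z>.045)); red=rr&((H<8)|(H>172))&(S>130); rep('red',red); rep('rdisc',rr&(z>.009)&(z<.02)&(H>75)&(H<100))
big=cv2.resize(im[300:375,335:420],None,fx=7,fy=7,interpolation=cv2.INTER_CUBIC); save(big,'w1c.png')
E
```

```text
holder 1913 mean [ 0.4522 -0.009   0.02  ] rect c [453.4  -9.1] [44.7 56.1] 78.6 zmed 0.0201 bbmid [ 0.4532 -0.009   0.0188]
brass 122 mean [ 0.452  -0.0089  0.0404] rect c [453.1  -9.1] [ 7.5 15.1] 78.6 zmed 0.0419 bbmid [ 0.4528 -0.0092  0.0332]
keytop 106 mean [ 0.453 -0.009  0.042] rect c [453.   -9.2] [ 7.5 15. ] 80.5 zmed 0.042 bbmid [ 0.453  -0.0092  0.0422]
shafttop 730 mean [0.5778 0.0419 0.1196] rect c [490.4  31.2] [229.   31.3] 7.5 zmed 0.1058 bbmid [0.4917 0.0301 0.2715]
shoulder 632 mean [0.5809 0.0426 0.0662] rect c [585.9  43.4] [39.6 47.6] 11.5 zmed 0.0662 bbmid [0.5875 0.0443 0.0665]
mixer 9895 mean [0.5826 0.0433 0.05  ] rect c [589.5  44.2] [129. 129.] 78.4 zmed 0.0501 bbmid [0.5894 0.0447 0.05  ]
rboss 1714 mean [ 0.4364 -0.2132  0.074 ] rect c [ 426.  -125.7] [ 55.3 264.2] 8.6 zmed 0.0481 bbmid [ 0.4241 -0.1281  0.2439]
red 59 mean [ 0.4734 -0.2082  0.0163] rect c [ 472.5 -208.4] [23.5  5.1] 29.2 zmed 0.0127 bbmid [ 0.4727 -0.2087  0.0301]
rdisc 10236 mean [ 0.4369 -0.2237  0.0122] rect c [ 464.8 -236.8] [150.5 199.4] 70.2 zmed 0.0121 bbmid [ 0.45   -0.2472  0.0145]
```

```bash
python3 - <<'E'
from h import *
goto([.453,-.009,.08],78.6); goto([.453,-.009,.026],78.6)
D=np.load('w1.npz'); W,im=D['W'],D['im']; z=W[...,2]
v,u=np.mgrid[:480,:640]; s=(u>330)&(u<420)&(v>290)&(v<380)
from scipy.optimize import least_squares
for lo,hi in((.1045,.108),(.063,.07)):
    q=W[s&(z>lo)&(z<hi)][:,:2]*1000; print(len(q),q.min(0),q.max(0),q.mean(0))
q=W[s&(z>.1)&(z<.11)]
g=np.full((50,50),0)
for a in q:
    i=int((a[0]-.565)*1000); j=int((a[1]-.02)*1000)
    if 0<=i<50 and 0<=j<50: g[i,j]+=1
for i in range(0,50): print(565+i,''.join('.123456789#'[min(x,10)] for x in g[i]))
E
```

```text
from [0.4499 0.0012 0.3003] shift [22.03 -1.03  0.31] rot [ 0.201 -0.    -0.   ] rows 6.0
yaw now 90.1318324838354
from [0.4499 0.0012 0.3003] shift [27.43 -1.04  0.31] rot [ 0.201 -0.    -0.   ] rows 7.0
yaw now 90.1318324838354
527 [575.02787774  29.75716113] [603.61296378  59.28379115] [587.74777422  43.84463262]
632 [566.08185854  20.6542156 ] [608.89939403  68.02532262] [580.91604106  42.60281749]
565 ..................................................
566 ..................................................
567 ..................................................
568 ..................................................
569 ..................................................
570 ..................................................
571 ..................................................
572 ..................................................
573 ........................1.........................
574 .................1..2323232231....................
575 ................1233313123212211..................
576 ..............11.1111212121211312.................
577 ..............122212321.1.1.21
[... 1355 characters left out ...]
.....1.111..........2.1.................
603 .................11.1.........1...................
604 ....................1.............................
605 ..................................................
606 ..................................................
607 ..................................................
608 ..................................................
609 ..................................................
610 ..................................................
611 ..................................................
612 ..................................................
613 ..................................................
614 ..................................................
```

View pics/w1c.png

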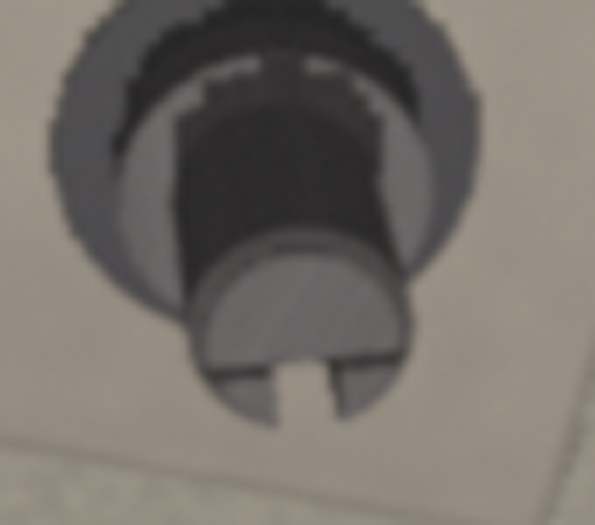

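The crop shows the shaft with its slot opening to +x and a slightly tilted seam, so the slot direction is about +5°. The shaft centre is near (0.589, 0.044). Next I'll grasp the key.

move_arm(targets="4 -1 0.3 0.1 0 0 4; 8 -1 0.3 0.2 0 0 4; 12 -1 0.3 0.2 0 0 4; 16 -1 0.3 0.2 0 0 4; 20 -1.03 0.31 0.201 0 0 4; 22 -1.03 0.31 0.201 0 0 4; 22 -1.03 0.31 0.201 0 0 4; 22 -1.03 0.31 0.201 0 0 4")

```text
time: 3.18
eef_pos: [0.4524, -0.0082, 0.0799]
tool_rot: [169.8, 89.9, 158.5]
force: [0.8, 0.0, -0.1]
width: 0.0401
```

```bash
python3 - <<'E'
from h import *
goto([.453,-.009,.026],78.6)
im,d,W=cloud('wrist'); save(im,'w2.png'); print(tool()[0],env.observe()['time'])
hsv=cv2.cvtColor(im,cv2.COLOR_RGB2HSV).astype(int); m=(hsv[...,0]<30)&(hsv[...,1]>120)&(abs(W[...,0]-.453)<.03)&(abs(W[...,1]+.009)<.03)&(W[...,2]>.038)
q=W[m]; print(m.sum(),q.mean(0),cv2.minAreaRect(q[:,:2].astype(np.float32)*1000))
E
```

```text
from [ 0.4524 -0.0082  0.0799] shift [ 5.39 -0.07  0.08] rot [ 0.002 -0.002 -0.   ] rows 2.0
yaw now 78.68802667988042
[ 0.45381312 -0.00855141  0.08118379] 3.2333
474 [ 0.45400858 -0.00968595  0.04298593] ((454.76104736328125, -9.796547889709473), (7.01072883605957, 15.441019058227539), 78.7358627319336)
```

move_arm(targets="2.7 -0.08 0.12 0 0 0 4; 5.35 -0.1 0.15 0 0 0 4; 5.35 -0.1 0.15 0 0 0 4; 5.35 -0.1 0.15 0 0 0 0; 5.35 -0.1 0.15 0 0 0 0; 5.35 -0.1 0.15 0 0 0 0; 5.35 -0.1 0.15 0 0 0 0; 5.35 -0.1 0.15 0 0 0 0; 5.35 -0.1 0.15 0 0 0 0; 5.35 -0.1 0.15 0 0 0 0; 5.35 -0.1 0.15 0 0 0 0")

```text
time: 4.15
eef_pos: [0.4571, -0.01, 0.0298]
tool_rot: [7.4, 89.7, -3.9]
force: [-0.1, 0.7, 7.5]
width: 0.0059
```

```bash
python3 - <<'E'
from h import *
print(env.observe())
goto([.453,-.009,.15],78.6)
# hover: jaw perpendicular to slot dir 5.5 -> 95.5 ; key centre 13 mm out
a=np.radians(5.5); goto([.589+.013*np.cos(a),.0443+.013*np.sin(a),.15],95.5)
E
```

```text
{'time': 4.15, 'joint_positions': array([-1.00171149e+01,  1.80798270e+01,  1.17055285e+02,  5.29585956e-02,
        4.45176392e+01, -8.87290555e+01]), 'joint_vel': array([0.06877547, 0.00313334, 0.01014275, 0.03125819, 0.11259701,
       0.02437622]), 'joint_torque': array([-1.91640677e-01, -3.19714200e+01, -1.41872343e+01, -9.81383189e-02,
       -1.99753856e-01, -4.20505867e-04]), 'eef_pos': array([ 0.45710533, -0.0100266 ,  0.02984295]), 'tool_rot': array([ 7.41177655, 89.6507594 , -3.91393162]), 'force': array([-0.08161896,  0.69971913,  7.49662892]), 'ft_torque': array([0.14740196, 0.06856155, 0.00044974]), 'width': 0.005875450832896587}
from [ 0.4571 -0.01    0.0298] shift [-12.02   0.03  -0.35] rot [ 0.001  0.006 -0.001] rows 3.0
yaw now 78.67442798476975
from [ 0.4571 -0.01    0.0298] shift [-11.93   8.3   13.18] rot [-0.294  0.006  0.   ] rows 5.0
yaw now 78.67442798476975
```

```bash
python3 - <<'E'
from h import *
im,d,W=cloud('wrist'); save(im,'w3.png'); print(env.observe()['eef_pos'],env.observe()['width'],env.observe()['force'],proj('wrist',[.454,-.009,.03]))
E
```

```text
[ 0.4571295  -0.01003937  0.02985464] 0.006077493107667832 [-0.10477097  0.32314208  6.81149794] (np.float64(335.14623053864597), np.float64(299.47795425614186))
```

View pics/w3.png

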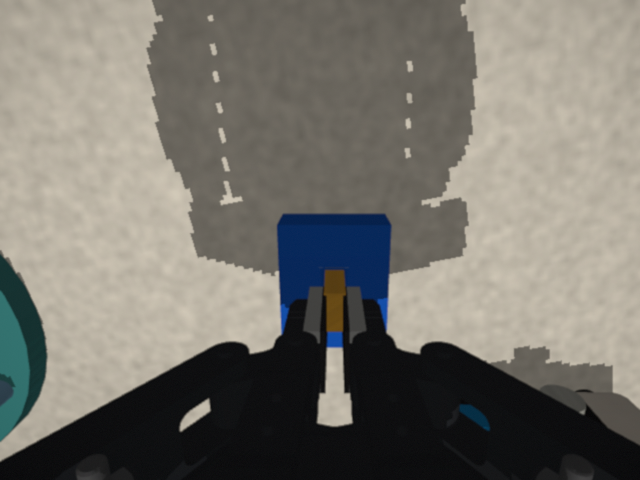

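The picture shows the key at (335,285) between the pads, gripped slightly off-centre. The 7 N upward means the tips touch the holder, so I'll lift.

move_arm(targets="-1 0 0 0 0 0 0; -3 0 0 0 0 0 0; -6 0 0 0 0 0 0; -9 0 0 0 0 0 0; -12 0 0 0 0 0 0; -12 0 0 0 0 0 0; -12 0 0 0 0 0 0")

```text
time: 4.78
eef_pos: [0.4579, -0.0103, 0.1525]
tool_rot: [4.3, 89.3, -7.0]
force: [-0.1, 0.2, 0.1]
width: 0.0063
```

```bash
python3 - <<'E'
from h import *
im,d,W=cloud('wrist'); save(im,'w4.png'); s=env.observe();print(s['eef_pos'],s['width'],s['force'],s['time'])
p,Q=tool()
hsv=cv2.cvtColor(im,cv2.COLOR_RGB2HSV).astype(int); v,u=np.mgrid[:480,:640]
m=(hsv[...,0]<30)&(hsv[...,1]>120)&(u>300)&(u<370)&(v>230)&(v<420)&(np.linalg.norm(W-p,axis=-1)<.05)
q=Q.inv().apply(W[m]-p)*1000; print(m.sum(),'tool coords mm',q.min(0),q.max(0),u[m].min(),u[m].max(),v[m].min(),v[m].max())
for X in ([.589,.0443,.106],[.604,.0457,.106]): print(proj('wrist',X))
a=np.radians(5.5); goto([.589+.013*np.cos(a),.0443+.013*np.sin(a),.16],95.5)
save(cv2.resize(im[220:420,240:440],None,fx=3,fy=3,interpolation=cv2.INTER_CUBIC),'w4c.png')
h=q[:,0]; 
for lo in np.arange(-20,20,4):
    k=q[(h>=lo)&(h<lo+4)]
    if len(k): print(lo,len(k),np.percentile(k[:,1],[2,50,98]).round(1),np.percentile(k[:,2],[2,50,98]).round(1))
E
```

```text
[ 0.45659506 -0.01002314  0.15091727] 0.005576794673672694 [ 0.15562099 -0.00154548 -1.01085008] 4.8333
1266 tool coords mm [-34.31762433  -4.13449464 -11.9439513 ] [19.80205133  4.07976017  4.17719979] 323 345 264 331
(np.float64(466.62774592557344), np.float64(453.0190232305482))
(np.float64(471.39841465656536), np.float64(471.97146178799187))
from [ 0.4566 -0.01    0.1509] shift [-0.79  8.3  13.17] rot [-0.294  0.009  0.   ] rows 4.0
yaw now 78.6729004331196
-20 42 [-3.2 -2.8  3.1] [-11.   -9.   -3.6]
-16 381 [-3.2  0.3  3. ] [-11.2  -4.2   3.2]
-12 338 [-3.7 -0.   3.7] [-11.6  -7.8   3.6]
-8 88 [-3.6  0.3  3.7] [-11.6 -11.2 -10.7]
-4 73 [-3.4 -0.   3.4] [-11.8 -11.3 -10.7]
0 73 [-3.2  0.3  3.5] [-11.8 -11.3 -10.8]
4 67 [-3.3 -0.   3.5] [-11.6 -11.4 -10.8]
8 59 [-3.4 -0.   3.2] [-11.8 -11.3 -10.9]
12 59 [-3.4 -0.5  3.3] [-11.9 -11.4 -10.9]
16 42 [-3.5 -0.1  3.4] [-11.8 -11.3 -11. ]
```

View pics/w4c.png

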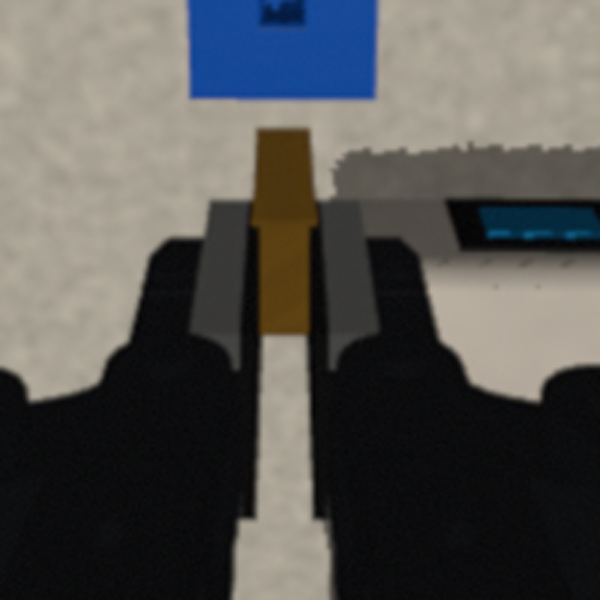

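The key hangs upright in the grip, 20 mm below the TCP, centred in y and 3.8 mm inward in tool z. I'll move beside the spindle for a near-vertical view of the slot.

```bash
python3 - <<'E'
from h import *
goto([.65,.050,.175],95.5)
E
```

```text
from [ 0.4566 -0.01    0.1509] shift [-2.25  9.69 17.8 ] rot [-0.294  0.009  0.   ] rows 5.0
yaw now 78.6729004331196
```

move_arm(targets="-2 1.5 2.5 -0.05 0.009 0 0; -2.3 3.5 6 -0.12 0.009 0 0; -2.3 5.5 10 -0.2 0.009 0 0; -2.3 7.5 14 -0.27 0.009 0 0; -2.25 9.7 17.8 -0.294 0.009 0 0; -2.25 9.7 17.8 -0.294 0.009 0 0; -2.25 9.7 17.8 -0.294 0.009 0 0; -2.25 9.7 17.8 -0.294 0.009 0 0")

```text
time: 5.5
eef_pos: [0.6483, 0.0502, 0.1727]
tool_rot: [-179.4, 89.7, -173.9]
force: [-1.6, -0.3, 0.3]
width: 0.0057
```

```bash
cat >> h.py <<'E'
def slot(W,c0=(.589,.0443)):
    """fit shaft centre + slot from top-surface points"""
    z=W[...,2]; q=W[(abs(W[...,0]-c0[0])<.022)&(abs(W[...,1]-c0[1])<.022)&(z>.1015)&(z<.1105)]
    from scipy.optimize import minimize
    xy=q[:,:2]*1000
    # score on a grid: model of the top face (r<16, minus slot) against occupancy
    o=np.array(c0)*1000-25; n=100; occ=np.zeros((n,n),np.uint8)
    ij=((xy-o)/.5).astype(int); ok=((ij>=0)&(ij<n)).all(1); occ[ij[ok,0],ij[ok,1]]=1
    occ=cv2.morphologyEx(occ,cv2.MORPH_CLOSE,np.ones((3,3),np.uint8)).astype(float)
    X,Y=np.meshgrid(np.arange(n)*.5+.25+o[0],np.arange(n)*.5+.25+o[1],indexing='ij')
    def model(p):
        dx,dy=X-p[0],Y-p[1]; c,s=np.cos(p[2]),np.sin(p[2]); a=dx*c+dy*s; b=-dx*s+dy*c
        sg=lambda t:1/(1+np.exp(-np.clip(t/.3,-40,40)))
        return sg(p[3]-np.hypot(dx,dy))*(1-sg(4.4-abs(b))*sg(a-3.5))
    best=None
    for th in np.radians([-20,-5,5,15,25]):
        r=minimize(lambda p:((model(p)-occ)**2).sum(),[c0[0]*1000,c0[1]*1000,th,15.5],method='Nelder-Mead',options=dict(maxiter=600))
        if best is None or r.fun<best.fun: best=r
    print('shaft',best.x[:2].round(2),'slot deg',np.degrees(best.x[2]).round(2),'r',best.x[3].round(2),'err',round(best.fun),'of',occ.sum(),'zmed',np.median(q[:,2]).round(4))
    return best.x
E
python3 - <<'E'
from h import *
slot(np.load('w1.npz')['W'])
print(tool()[0]); im,d,W=cloud('wrist'); save(im,'w5.png'); np.savez('w5',W=W,im=im); s=env.observe(); print(s['eef_pos'],s['tool_rot'],s['time'],s['width'])
u,v=map(int,proj('wrist',[.595,.0443,.106])); print(u,v); slot(W)
v0=max(v-75,0);u0=max(u-100,0); save(cv2.resize(im[v0:v0+150,u0:u0+200],None,fx=4,fy=4,interpolation=cv2.INTER_CUBIC),'w5c.png')
E
```

```text
shaft [588.61  43.8 ] slot deg 6.87 r 14.95 err 683 of 1913.0 zmed 0.1057
[0.64826265 0.05015869 0.17266971]
[0.64767854 0.0499042  0.17333843] [-178.43159401   89.69144867 -172.92268919] 5.55 0.006035973902073192
333 158
shaft [590.07  43.3 ] slot deg 5.74 r 15.97 err 96 of 2833.0 zmed 0.1064
```

View pics/w5c.png

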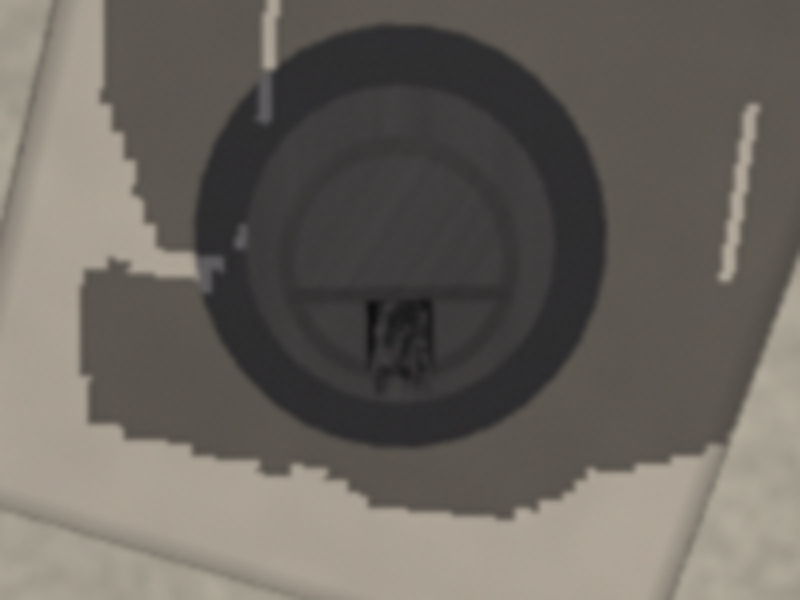

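The crop shows the shaft top nearly face-on with its slot at (400,340), parallel to the image columns. That means it's aligned with the tool yaw, and the fit gives 5.7°. I'll compute the insertion relative to the key in tool coordinates.

```bash
cat >> h.py <<'E'
CT=np.array([-.1427,0,-.0709]); CA=np.array([[0,1,0],[-.28,0,.96],[.96,0,.28]])
CA=np.linalg.svd(CA); CA=CA[0]@CA[2]
def totool(W):
    c,Rm,t=cam('wrist'); return (W@Rm.T+t)@CA+CT
E
python3 - <<'E'
from h import *
D=np.load('w5.npz'); W,im=D['W'],D['im']; T=totool(W)*1000
p=slot(W); print('tilt check',totool(np.array([[0,0,1.],[0,0,0]])))
S=totool(np.array([[p[0]/1000,p[1]/1000,.1064],[p[0]/1000+np.cos(p[2])*.01,p[1]/1000+np.sin(p[2])*.01,.1064]]))*1000
dd=S[1]-S[0]; print('shaft in tool mm',S[0],'slot angle in tool y/z deg',np.degrees(np.arctan2(dd[1],dd[2])))
hsv=cv2.cvtColor(im,cv2.COLOR_RGB2HSV).astype(int); v,u=np.mgrid[:480,:640]
m=(hsv[...,0]<30)&(hsv[...,1]>110)&(u>300)&(u<370)&(v>230)&(v<420)&(abs(T[...,0])<25)&(abs(T[...,1])<8)
q=T[m]; 
for lo in np.arange(-16,20,4):
    k=q[(q[:,0]>=lo)&(q[:,0]<lo+4)]
    if len(k): print(lo,len(k),np.percentile(k[:,1],[1,50,99]).round(2),np.percentile(k[:,2],[1,50,99]).round(2))
print('x range',np.percentile(q[:,0],[.5,99.5]))
goto([.6,.05,.14],95.74)
E
```

```text
shaft [590.07  43.3 ] slot deg 5.74 r 15.97 err 96 of 2833.0 zmed 0.1064
tilt check [[-0.82350384  0.01331033 -0.65345508]
 [ 0.17648504  0.01304923 -0.64874712]]
shaft in tool mm [ 67.29783275  -0.96787525 -57.76248649] slot angle in tool y/z deg 0.18206732544445584
-16 358 [-3.34 -0.11  3.51] [-11.56  -4.73   3.13]
-12 358 [-3.94  0.26  3.73] [-11.72  -6.54   3.77]
-8 95 [-3.89 -0.11  4.01] [-11.92 -11.25 -10.69]
-4 81 [-3.62 -0.11  3.39] [-11.76 -11.34 -10.85]
0 68 [-3.44 -0.11  3.46] [-11.88 -11.31 -10.89]
4 68 [-3.37  0.29  3.52] [-11.92 -11.39 -10.87]
8 59 [-3.48 -0.12  3.22] [-11.8  -11.38 -10.9 ]
12 61 [-3.53 -0.12  3.29] [-11.83 -11.4  -10.91]
16 41 [-3.62 -0.12  3.37] [-11.6  -11.33 -10.91]
x range [-21.4589983   18.78488218]
from [0.6477 0.0499 0.1733] shift [ 3.36  0.47 -4.73] rot [-0.004 -0.005  0.   ] rows 2.0
yaw now 95.50892755276156
```

move_arm(targets="0 -0.05 -1.5 0 0 0 0; 0.5 -0.09 -3 0 -0.004 0 0; 2 -0.09 -4.07 0 -0.004 0 0; 4 -0.09 -4.07 0 -0.004 0 0; 4.2 -0.09 -4.07 0 -0.004 0 0; 4.2 -0.09 -4.07 0 -0.004 0 0; 4.2 -0.09 -4.07 0 -0.004 0 0; 4.2 -0.09 -4.07 0 -0.004 0 0")

```text
time: 6.22
eef_pos: [0.6077, 0.0448, 0.1329]
tool_rot: [-31.8, 89.9, -26.3]
force: [0.1, 0.5, -0.3]
width: 0.0058
```

```bash
cat > chk.py <<'E'
from h import *
im,d,W=cloud('wrist'); save(im,'w6.png'); T=totool(W)*1000; s=env.observe(); print(s['eef_pos'],s['force'],s['time'],s['width'])
hsv=cv2.cvtColor(im,cv2.COLOR_RGB2HSV).astype(int); v,u=np.mgrid[:480,:640]
m=(hsv[...,0]<30)&(hsv[...,1]>110)&(u>290)&(u<380)&(v>200)&(v<420)
for r in range(200,420,10):
    k=u[r][m[r]]
    if len(k): print('brass row',r,k.min(),k.max(),T[r][m[r]].mean(0).round(1))
p=slot(W); Z=W[...,2]
S=totool(np.array([[p[0]/1000,p[1]/1000,.106],[p[0]/1000+np.cos(p[2])*.01,p[1]/1000+np.sin(p[2])*.01,.106]]))*1000; print(S)
mm=(Z>.103)&(Z<.109)&(abs(W[...,0]-.59)<.022)&(abs(W[...,1]-.044)<.022); q=T[mm]
print('top tool x,y,z range',q.min(0),q.max(0)); 
for z0 in range(-28,20,3):
    k=q[(q[:,2]>z0)&(q[:,2]<z0+3)]
    if len(k): print(z0,len(k),np.percentile(k[:,1],[0,100]).round(1))
E
python3 chk.py; python3 -c "
import cv2;i=cv2.imread('pics/w6.png');cv2.imwrite('pics/w6c.png',cv2.resize(i[150:350,200:467],None,fx=3,fy=3,interpolation=cv2.INTER_CUBIC))"
```

```text
[0.60785184 0.04488876 0.13285655] [ 0.13146571  0.51168413 -0.96209505] 6.2667 0.005753638085938846
brass row 270 325 343 [ 11.5  -0.1 -11.3]
brass row 280 325 343 [  0.8  -0.1 -11.3]
brass row 290 323 345 [ -8.5  -0.1 -11.2]
brass row 300 325 343 [-19.6  -0.2 -12.4]
brass row 310 325 343 [-13.3  -0.1  -5.4]
brass row 320 325 343 [-13.7  -0.1  -1.6]
brass row 330 325 343 [-21.    0.1  -1.7]
shaft [590.6   43.56] slot deg 4.59 r 16.05 err 110 of 2855.0 zmed 0.1058
[[ 26.89182216   0.37726888 -17.43664877]
 [ 26.90761517   0.21039794  -7.43805363]]
top tool x,y,z range [ 24.9715781  -15.34542364 -33.38879716] [29.89309893 16.04157008 -2.47271177]
-28 389 [-13.3  13.9]
-25 424 [-14.7  15.4]
-22 424 [-15.3  15.9]
-19 437 [-15.3  15.9]
-16 320 [-15.3  16. ]
-13 320 [-14.   15.1]
-10 197 [-13.2  13.8]
-7 111 [-10.9  12. ]
-4 14 [-6.7  7.4]
```

View pics/w6c.png

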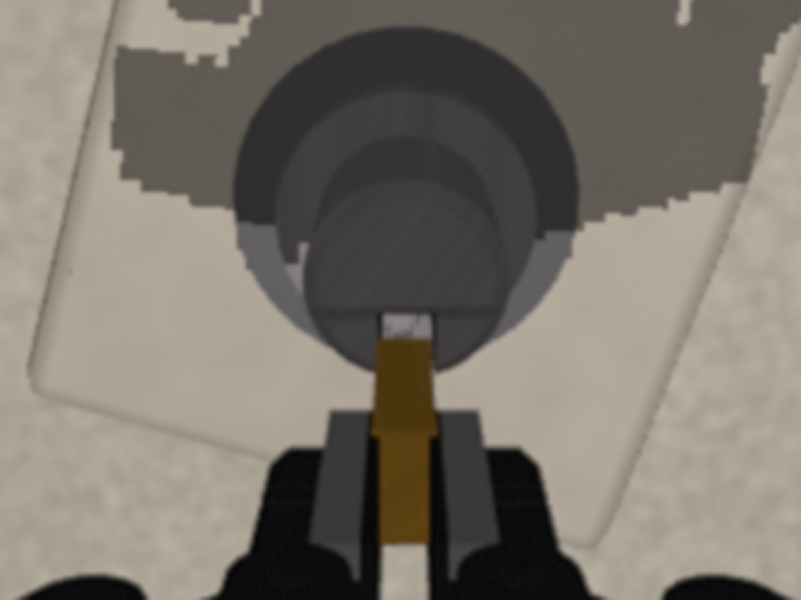

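The crop shows the slot at columns 382–433 and the key bottom at 376–431, so I'll correct y by about 0.4 mm and then lower gently.

move_arm(targets="0 0.04 -0.03 0 0 0 0; 0.4 0.04 -0.03 0 0 0 0; 0.7 0.04 -0.03 0 0 0 0; 0.9 0.04 -0.03 0 0 0 0; 1.05 0.04 -0.03 0 0 0 0; 1.2 0.04 -0.03 0 0 0 0; 1.2 0.04 -0.03 0 0 0 0; 1.2 0.04 -0.03 0 0 0 0")

```text
time: 6.93
eef_pos: [0.6075, 0.0453, 0.1207]
tool_rot: [-35.9, 90.0, -30.4]
force: [0.1, -0.9, -0.1]
width: 0.0056
```

move_arm(targets="0.2 0 0 0 0 0 0; 0.4 0 0 0 0 0 0; 0.6 0 0 0 0 0 0; 0.6 0 0 0 0 0 0; 0.6 0 0 0 0 0 0")

```text
time: 7.35
eef_pos: [0.6073, 0.0453, 0.1144]
tool_rot: [-69.2, 90.0, -63.7]
force: [-0.4, -0.0, -0.8]
width: 0.0058
```

No contact force, so the key is about 11 mm in. Releasing.

move_arm(targets="0 0 0 0 0 0 2.5; 0 0 0 0 0 0 2.5; 0 0 0 0 0 0 2.5; 0 0 0 0 0 0 2.5; -2 0 0 0 0 0 2.5; -6 0 3 0 0 0 4; -8 0 6 0 0 0 8.5; -8 0 6 0 0 0 8.5; -8 0 6 0 0 0 8.5; -8 0 6 0 0 0 8.5")

```text
time: 8.18
eef_pos: [0.6663, 0.051, 0.1938]
tool_rot: [-170.7, 89.9, -165.2]
force: [-0.3, 0.2, -0.5]
width: 0.0833
```

```bash
python3 - <<'E'
from h import *
im,d,W=cloud('wrist'); np.savez('w7',W=W,im=im); s=env.observe(); print(s['eef_pos'],s['time'])
slot(W)
hsv=cv2.cvtColor(im,cv2.COLOR_RGB2HSV).astype(int)
m=(hsv[...,0]<30)&(hsv[...,1]>90)&(abs(W[...,0]-.6)<.03)&(abs(W[...,1]-.044)<.03)
q=W[m]; print(m.sum(),q.min(0),q.max(0),np.median(q[:,2]))
t=q[q[:,2]>.09]
if len(t)>5: print(cv2.minAreaRect(t[:,:2].astype(np.float32)*1000), np.median(t[:,2]))
# rotor
z=W[...,2]
u,v=map(int,proj('wrist',[.597,.044,.1])); print(u,v)
save(cv2.resize(im[max(v-75,0):v+75,u-100:u+100],None,fx=4,fy=4,interpolation=cv2.INTER_CUBIC),'w7c.png')
goto([.437,-.225,.27],90)
E
```

```text
[0.66540136 0.05106222 0.19309699] 8.2333
shaft [589.59  43.52] slot deg 5.78 r 15.93 err 105 of 2824.0 zmed 0.1052
414 [0.59478092 0.03991652 0.0644161 ] [0.61233726 0.04918098 0.33605153] 0.09944441002810331
((602.793212890625, 44.508663177490234), (15.41069221496582, 7.663078308105469), 5.812108993530273) 0.0995122038237223
333 126
from [0.6654 0.0511 0.1931] shift [ -7.61 -25.29 -25.41] rot [ 0.096 -0.003  0.   ] rows 9.0
yaw now 95.50228498906031
```

View pics/w7c.png

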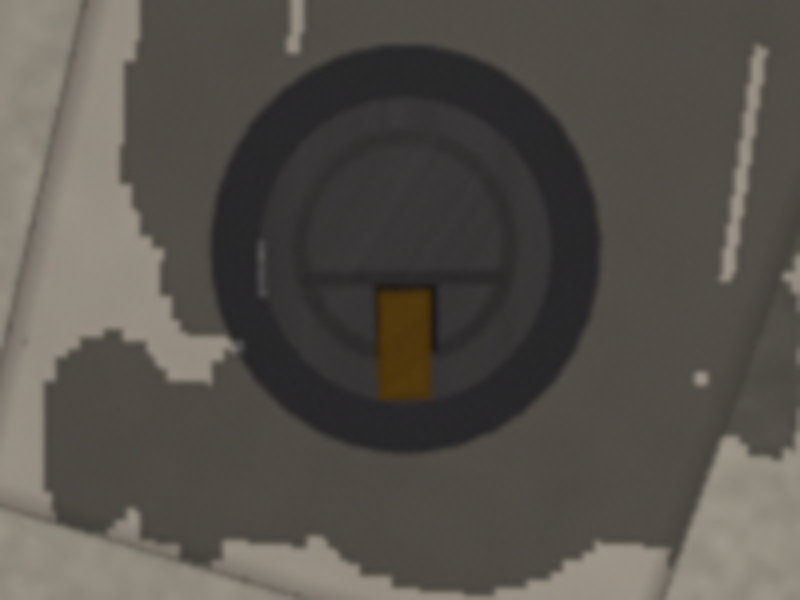

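The crop shows the key seated in the slot at (405,345), its top at z 0.0995 and 13.2 mm from the axis. Next is the rotor: I'll plan jaw yaw −59°, perpendicular to its keyway, and check the finger geometry.

```bash
python3 - <<'E'
from h import *
D=np.load('w7.npz'); T=totool(D['W'])*1000
m=(abs(T[...,1])>25)&(abs(T[...,1])<70)&(T[...,0]<25)&(T[...,0]>-90); q=T[m]
for s in (1,-1):
    k=q[q[:,1]*s>0]; print(s,len(k),np.percentile(k[:,0],[50,98,99.9]),k[k[:,0]>np.percentile(k[:,0],99)].mean(0))
goto([.40,-.254,.22],-59)
E
```

```text
1 20607 [-66.33912465 -19.53378498 -12.91451302] [-14.81491247  41.9241791   -0.54928434]
-1 22827 [-67.29200166 -19.92872073 -13.0243496 ] [-15.06818972 -41.78448308  -0.53825541]
from [0.6654 0.0511 0.1931] shift [ -2.59 -27.82 -29.35] rot [ 2.697e+00 -1.000e-03  4.000e-03] rows 23.0
yaw now 95.50228498906031
```

move_arm(targets="-4 0 0 0.1 0 0 8.5; -6 -3 -3 0.2 0 0 8.5; -6 -7 -7 0.35 0 0 8.5; -6 -11 -11 0.45 0 0 8.5; -6 -14 -14 0.6 0 0 8.5; -6 -17 -17 0.7 0 0 8.5; -6 -20 -20 0.8 0 0 8.5; -6 -23 -23 0.95 0 0 8.5; -6 -25 -26 1.1 0 0 8.5; -4 -27.8 -29.3 1.2 0 0 8.5; -2.6 -27.8 -29.3 1.3 0 0 8.5; -2.6 -27.8 -29.3 1.45 0 0 8.5; -2.6 -27.8 -29.3 1.55 0 0 8.5; -2.6 -27.8 -29.3 1.7 0 0 8.5; -2.6 -27.8 -29.3 1.8 0 0 8.5; -2.6 -27.8 -29.3 1.95 0 0 8.5; -2.6 -27.8 -29.3 2.05 0 0 8.5; -2.6 -27.8 -29.3 2.2 0 0 8.5; -2.6 -27.8 -29.3 2.3 0 0 8.5; -2.6 -27.8 -29.3 2.4 0 0 8.5")

```text
time: 9.9
eef_pos: [0.3987, -0.2523, 0.2186]
tool_rot: [-66.2, 89.6, 161.5]
force: [-0.4, -0.2, 0.7]
width: 0.0852
```

```bash
python3 - <<'E'
from h import *
print(env.observe()['joint_positions'].round(1))
goto([.40,-.254,.22],-59)
E
```

```text
[-40.7   7.5  99.   -0.1  73.8   1.7]
from [ 0.3987 -0.2523  0.2186] shift [-0.14  0.21  0.04] rot [0.291 0.003 0.006] rows 3.0
yaw now -42.34446590593707
```

move_arm(targets="-0.1 0.2 0 0.1 0 0 8.5; -0.1 0.2 0 0.2 0 0 8.5; -0.1 0.2 0 0.291 0 0 8.5; -0.1 0.2 0 0.291 0 0 8.5; -0.1 0.2 0 0.291 0 0 8.5")

```text
time: 10.32
eef_pos: [0.399, -0.2527, 0.2186]
tool_rot: [-55.9, 89.5, 155.3]
force: [0.6, 1.1, 0.2]
width: 0.0852
```

```bash
python3 - <<'E'
from h import *
im,d,W=cloud('wrist'); np.savez('w8',W=W,im=im); save(im,'w8.png'); s=env.observe(); print(s['eef_pos'],s['time'])
T=totool(W)*1000; z=W[...,2]; print(np.round([proj('wrist',[.443,-.228,.048])]))
hsv=cv2.cvtColor(im,cv2.COLOR_RGB2HSV).astype(int); H,S=hsv[...,0],hsv[...,1]
near=np.hypot(W[...,0]-.44,W[...,1]+.226)<.09
b=near&(z>.044)&(z<.052); q=W[b][:,:2].astype(np.float32)*1000; print('boss',len(q),cv2.minEnclosingCircle(q),np.median(W[b][:,2]))
t=T[b][:,1:].astype(np.float32); print('boss tool yz',cv2.minEnclosingCircle(t),'x',np.median(T[b][:,0]))
red=near&((H<8)|(H>172))&(S>120)&(z<.06); r=W[red]*1000; c=np.array(cv2.minEnclosingCircle(q)[0])
print('red',red.sum(),[(a.round(1).tolist(),) for a in (r.mean(0),r.min(0),r.max(0))], np.degrees(np.arctan2(*(np.median(r[:,:2],0)-c)[::-1])),cv2.minAreaRect(r[:,:2].astype(np.float32)))
# keyway gap: angular occupancy of ring r 19..23 at top
dxy=W[...,:2]*1000-c; rr=np.hypot(dxy[...,0],dxy[...,1]); an=np.degrees(np.arctan2(dxy[...,1],dxy[...,0]))
m=b&(rr>18.5)&(rr<22.5); h,_=np.histogram(an[m],np.arange(-180,181,3)); print('empty angles',[-180+3*i for i in range(120) if h[i]==0])
tb=near&(z>.024)&(z<.04)&(rr>50); print('tube angles',np.round(np.unique((an[tb]/5).round()*5)))
E
```

```text
[ 0.3992288  -0.25289118  0.21883723] 10.3667
[[337. 149.]]
boss 2493 ((441.8765563964844, -229.50062561035156), 28.05807113647461) 0.04830220226852548
boss tool yz ((2.9727139472961426, -48.867610931396484), 28.057207107543945) x 170.30898746264444
red 117 [([473.6, -209.0, 15.6],), ([462.5, -216.4, 11.3],), ([483.2, -202.2, 49.3],)] 32.803321020014245 ((472.91705322265625, -209.6368865966797), (23.377851486206055, 3.3851821422576904), 31.32439613342285)
empty angles [21, 24, 27, 30, 33, 36, 39, 42]
tube angles [-175. -170. -165. -130. -125. -120.  -85.  -80.  -75.  -40.  -35.  -30.
    5.   10.   15.   50.   55.   60.   95.  100.  105.  140.  145.  150.]
```

View pics/w8.png

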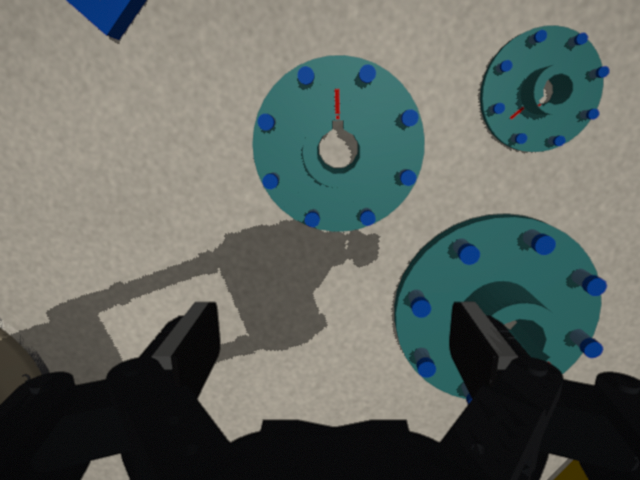

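The view shows the rotor at (338,150) with its keyway and red mark pointing straight up in the image, square to the jaws, and the tubes clear of the jaw line. Descending to grasp the boss.

move_arm(targets="1 0.1 -1.5 -0.02 0 0 7.5; 3 0.3 -4 -0.02 0 0 7.5; 6 0.3 -4.89 -0.02 0 0 7.5; 10 0.3 -4.89 -0.02 0 0 7.5; 13 0.3 -4.89 -0.02 0 0 7.5; 14 0.3 -4.89 -0.02 0 0 7.5; 14 0.3 -4.89 -0.02 0 0 7.5; 14 0.3 -4.89 -0.02 0 0 7.5; 14 0.3 -4.89 -0.02 0 0 7.5")

```text
time: 11.12
eef_pos: [0.4423, -0.2303, 0.0795]
tool_rot: [-52.2, 89.6, 160.1]
force: [1.0, -0.2, -0.2]
width: 0.0749
```

```bash
python3 - <<'E'
from h import *
im,d,W=cloud('wrist'); save(im,'w9.png'); s=env.observe(); print(s['eef_pos'],s['time'],s['width'])
T=totool(W)*1000; z=W[...,2]; b=(z>.044)&(z<.052)&(np.hypot(W[...,0]-.442,W[...,1]+.2295)<.035)
print(b.sum(),cv2.minEnclosingCircle(T[b][:,1:].astype(np.float32)),np.median(T[b][:,0]),T[b].min(0),T[b].max(0))
goto([.442,-.2295,.017],-57.7)
E
```

```text
[ 0.44253529 -0.23045165  0.07992743] 11.1667 0.07516000089082805
6578 ((-1.09756338596344, 0.6086538434028625), 28.45488739013672) 31.583203522196705 [ 29.38565978 -29.37968908 -27.84316417] [36.02476788 26.61955469 29.02624966]
from [ 0.4425 -0.2305  0.0799] shift [ 6.29 -0.08 -0.03] rot [-0.     0.004  0.004] rows 2.0
yaw now -57.72528204496983
```

move_arm(targets="2 -0.1 0 0 0.003 0 7.5; 4 -0.1 0 0 0.003 0 7.5; 5.5 -0.1 0.03 0 0.003 0 7.5; 6.3 -0.1 0.03 0 0.003 0 7.5; 6.3 -0.1 0.03 0 0.003 0 7.5; 6.3 -0.1 0.03 0 0.003 0 7.5")

```text
time: 11.67
eef_pos: [0.442, -0.2301, 0.0177]
tool_rot: [-89.5, 89.8, 122.7]
force: [-0.5, -0.0, -0.6]
width: 0.075
```

move_arm(targets="0 0 0 0 0 0 5; 0 0 0 0 0 0 5; 0 0 0 0 0 0 4; 0 0 0 0 0 0 4; 0 0 0 0 0 0 3; 0 0 0 0 0 0 3; 0 0 0 0 0 0 3; 0 0 0 0 0 0 3")

```text
time: 12.33
eef_pos: [0.4427, -0.2305, 0.0193]
tool_rot: [-136.1, 89.9, 76.2]
force: [-0.5, 1.3, 5.0]
width: 0.0544
```

move_arm(targets="-1 0 0 0 0 0 3; -3 0 0 0 0 0 3; -6 0 0 0 0 0 3; -9 0 0 0 0 0 3; -12 0 0 0 0 0 3; -15 0 0 0 0 0 3; -17 0 0 0 0 0 3; -18 0 0 0 0 0 3; -18 0 0 0 0 0 3; -18 0 0 0 0 0 3")

```text
time: 13.17
eef_pos: [0.4422, -0.2303, 0.1988]
tool_rot: [-116.9, 89.9, 95.4]
force: [0.0, 0.6, -4.8]
width: 0.0542
```

```bash
cat > rot.py <<'E'
from h import *
im,d,W=cloud('wrist'); save(im,'wr.png'); s=env.observe(); print(s['eef_pos'],s['time'],s['width'],s['force'],s['ft_torque'])
T=totool(W)*1000; hsv=cv2.cvtColor(im,cv2.COLOR_RGB2HSV).astype(int); H,S=hsv[...,0],hsv[...,1]
teal=(H>75)&(H<100)&(S>60)
disc=teal&(abs(T[...,0]-(5))<14)&(np.hypot(T[...,1],T[...,2])<82)&(np.hypot(T[...,1],T[...,2])>32)
q=T[disc]; A=np.c_[q[:,1],q[:,2],np.ones(len(q))]; 
med=np.median(q[:,0]); ok=abs(q[:,0]-med)<4
c=np.linalg.lstsq(A[ok],q[ok,0],rcond=None)[0]; print('disc top plane x=',c[2].round(2),'tilt y,z (rad)',c[:2].round(4),ok.sum())
print('disc extents y',np.percentile(q[ok][:,1],[.2,99.8]),'z',np.percentile(q[ok][:,2],[.2,99.8]))
b=teal&(abs(T[...,0]+31)<6)&(np.hypot(T[...,1],T[...,2])<36); t=T[b]
if len(t): print('boss top x',np.median(t[:,0]),len(t),'z range',np.percentile(t[:,2],[.3,99.7]),'y',np.percentile(t[:,1],[.3,99.7]))
red=((H<8)|(H>172))&(S>120)&(np.hypot(T[...,1],T[...,2])<80)&(abs(T[...,0])<60); r=T[red]
if len(r): print('red',len(r),np.median(r,0),np.percentile(r[:,2],[5,95]), np.polyfit(r[:,2],r[:,1],1))
E
python3 rot.py
```

```text
[ 0.44163125 -0.22997698  0.19789703] 13.2167 0.05426918322469104 [-0.41690827  0.37010285 -4.05644324] [-0.03325124  0.04457968  0.00924975]
disc top plane x= 7.33 tilt y,z (rad) [-0.0012 -0.0002] 45188
disc extents y [-73.42739901  73.93093342] z [-72.74731392  62.94094389]
boss top x -28.616059142785744 13208 z range [-27.04440091  28.17718192] y [-27.1331838   27.23437768]
red 574 [  6.60638271  -0.11337357 -36.87566374] [-46.9997638  -24.56272132] [ 0.00544578 -0.06699763]
```

View pics/wr.png

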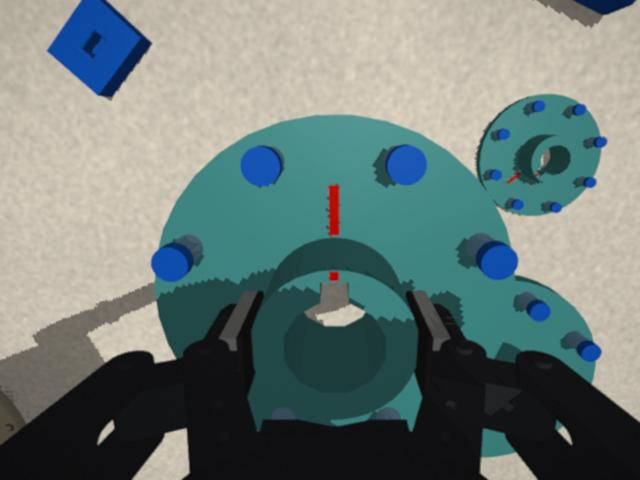

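The view shows the rotor level in the grip with its keyway on the tool's −z axis (red marks at column 334). Moving over the spindle.

```bash
cat > cen.py <<'E'
from h import *
from scipy.optimize import least_squares
im,d,W=cloud('wrist'); s=env.observe(); T=totool(W)*1000
hsv=cv2.cvtColor(im,cv2.COLOR_RGB2HSV).astype(int); teal=(hsv[...,0]>75)&(hsv[...,0]<100)&(hsv[...,1]>60)
r=np.hypot(T[...,1],T[...,2]); m=teal&(abs(T[...,0]-7.3)<2.0)&(r>60)&(r<80)
h=cv2.convexHull(T[m][:,1:].astype(np.float32))[:,0]; h=h[h[:,1]<20]
f=least_squares(lambda p:np.hypot(h[:,0]-p[0],h[:,1]-p[1])-p[2],[0,0,75],loss='soft_l1'); print('rotor centre tool y,z,r',f.x.round(2),len(h), 'plane x',np.median(T[m][:,0]),s['eef_pos'],s['force'])
E
python3 cen.py; python3 - <<'E'
from h import *
goto([.5904,.0434,.155],-84.2); goto([.5904,.0434,.185],-84.2)
E
```

```text
rotor centre tool y,z,r [ 0.13  1.44 75.02] 54 plane x 7.33232987305904 [ 0.441433   -0.22986248  0.19747506] [-0.81814818  0.27470235 -4.69485134]
from [ 0.4414 -0.2299  0.1975] shift [  4.3  -15.13 -27.19] rot [0.462 0.002 0.004] rows 8.0
yaw now -57.72892336805875
from [ 0.4414 -0.2299  0.1975] shift [  1.3  -15.15 -27.19] rot [0.462 0.002 0.004] rows 8.0
yaw now -57.72892336805875
```

move_arm(targets="0.2 -1.5 -2.5 0.08 0 0 3; 0.5 -3.3 -5.8 0.16 0 0 3; 0.8 -5 -9 0.25 0 0 3; 1 -6.8 -12.2 0.34 0 0 3; 1 -8.6 -15.5 0.43 0.002 0.003 3; 1.2 -10.4 -18.7 0.46 0.002 0.003 3; 1.2 -12.2 -22 0.462 0.002 0.003 3; 1.3 -14 -25.2 0.462 0.002 0.003 3; 1.3 -15.1 -27.26 0.462 0.002 0.003 3; 2.5 -15.1 -27.26 0.462 0.002 0.003 3; 4 -15.1 -27.26 0.462 0.002 0.003 3; 4.3 -15.1 -27.26 0.462 0.002 0.003 3; 4.3 -15.1 -27.26 0.462 0.002 0.003 3; 4.3 -15.1 -27.26 0.462 0.002 0.003 3; 4.3 -15.1 -27.26 0.462 0.002 0.003 3")

```text
time: 14.52
eef_pos: [0.5915, 0.0431, 0.1553]
tool_rot: [-113.4, 89.9, 72.3]
force: [1.0, -0.0, -3.9]
width: 0.0542
```

```bash
python3 cen.py; python3 - <<'E'
from h import *
goto([.5912,.0435,.135],-84.2)
im,d=env.grab_frame('scene'); u,v=map(int,proj('scene',[.59,.0434,.12])); save(cv2.resize(im[v-90:v+90,u-120:u+120],None,fx=3,fy=3,interpolation=cv2.INTER_CUBIC),'s2.png')
im2,d2,W=cloud('wrist'); T=totool(W)*1000
# steel seen through the bore: points below tool x 20 within r<18
m=(np.hypot(T[...,1],T[...,2])<22)&(T[...,0]>20)&(T[...,0]<70); print(m.sum(), T[m].mean(0) if m.any() else '')
E
```

```text
rotor centre tool y,z,r [2.000e-02 1.280e+00 7.491e+01] 49 plane x 7.354163683397669 [0.59161469 0.04309549 0.15562889] [ 0.67939526 -0.0226554  -3.54193885]
from [0.5916 0.0431 0.1556] shift [ 2.06 -0.04  0.04] rot [-0.001 -0.001  0.001] rows 1.0
yaw now -84.23924230588767
237 [ 5.00506582e+01 -4.16345033e-02  1.33145521e+01]
```

View pics/s2.png

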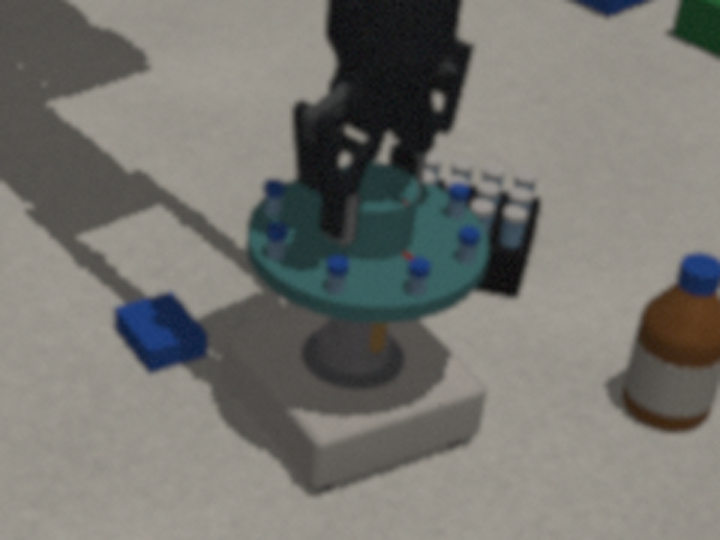

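The crop shows the rotor centred above the spindle, with the key (380,335) under the keyway's red mark (410,257). Lowering onto the shaft. That was the 12th picture, so I'll use numbers only from here.

move_arm(targets="0.8 -0.03 0.03 0 0 0 3; 1.6 -0.03 0.03 0 0 0 3; 2.2 -0.03 0.03 0 0 0 3; 2.6 -0.03 0.03 0 0 0 3; 2.9 -0.03 0.03 0 0 0 3; 3.1 -0.03 0.03 0 0 0 3; 3.3 -0.03 0.03 0 0 0 3; 3.4 -0.03 0.03 0 0 0 3; 3.4 -0.03 0.03 0 0 0 3")

```text
time: 15.42
eef_pos: [0.5913, 0.0435, 0.1217]
tool_rot: [-138.6, 89.9, 47.2]
force: [-0.7, 0.2, -4.0]
width: 0.0543
```

move_arm(targets="0.15 0 0 0 0 0 3; 0.3 0 0 0 0 0 3; 0.4 0 0 0 0 0 3; 0.5 0 0 0 0 0 3; 0.6 0 0 0 0 0 3; 0.6 0 0 0 0 0 3")

```text
time: 15.92
eef_pos: [0.5912, 0.0435, 0.1155]
tool_rot: [-128.8, 89.9, 57.0]
force: [-0.2, -0.3, -3.6]
width: 0.0543
```

move_arm(targets="0.3 0 0 0 0 0 3; 0.6 0 0 0 0 0 3; 0.9 0 0 0 0 0 3; 1.2 0 0 0 0 0 3; 1.5 0 0 0 0 0 3; 1.8 0 0 0 0 0 3; 2.1 0 0 0 0 0 3; 2.4 0 0 0 0 0 3; 2.6 0 0 0 0 0 3; 2.7 0 0 0 0 0 3; 2.7 0 0 0 0 0 3")

```text
time: 16.83
eef_pos: [0.591, 0.0435, 0.0881]
tool_rot: [-112.1, 89.9, 73.6]
force: [-0.5, -0.7, -4.0]
width: 0.0543
```

move_arm(targets="0.1 0 0 0 0 0 3; 0.2 0 0 0 0 0 3; 0.3 0 0 0 0 0 3; 0.4 0 0 0 0 0 3; 0.4 0 0 0 0 0 3; 0.4 0 0 0 0 0 3")

```text
time: 17.33
eef_pos: [0.5913, 0.0435, 0.0851]
tool_rot: [-140.7, 89.9, 45.0]
force: [-0.8, -0.6, 3.6]
width: 0.0546
```

move_arm(targets="0.1 0 0 0 0 0 3; 0.2 0 0 0 0 0 3; 0.3 0 0 0 0 0 3; 0.3 0 0 0 0 0 3; 0.3 0 0 0 0 0 3")

```text
time: 17.75
eef_pos: [0.5913, 0.0435, 0.083]
tool_rot: [-151.5, 89.9, 34.2]
force: [-2.3, 1.2, 7.3]
width: 0.0541
```

move_arm(targets="0.1 0 0 0 0 0 3; 0.2 0 0 0 0 0 3; 0.3 0 0 0 0 0 3; 0.3 0 0 0 0 0 3; 0.3 0 0 0 0 0 3; 0.3 0 0 0 0 0 3; 0.3 0 0 0 0 0 3")

```text
time: 18.33
eef_pos: [0.5913, 0.0436, 0.0815]
tool_rot: [-161.6, 89.8, 24.2]
force: [-3.6, -0.2, 10.4]
width: 0.0544
```

move_arm(targets="0.1 0 0 0 0 0 3; 0.1 0 0 0 0 0 3; 0.1 0 0 0 0 0 3; 0.1 0 0 0 0 0 3")

```text
time: 18.67
eef_pos: [0.5913, 0.0436, 0.0818]
tool_rot: [-167.2, 89.8, 18.6]
force: [-3.3, -0.4, 8.9]
width: 0.0547
```

```bash
python3 cen.py; python3 rot.py | head -2
```

```text
rotor centre tool y,z,r [4.000e-02 1.560e+00 7.502e+01] 48 plane x 7.438547294241232 [0.59134432 0.04356554 0.08184342] [-4.64165554 -0.57523063 10.08921176]
[0.59134632 0.04355897 0.08186393] 18.7667 0.05448126863587101 [-3.20472618 -0.23006498 10.02787135] [0.03502481 0.65947711 0.02969919]
disc top plane x= 7.3 tilt y,z (rad) [-0.0012 -0.0046] 44946
```

move_arm(targets="0.15 0 0 0 0 0 3; 0.25 0 0 0 0 0 3; 0.25 0 0 0 0 0 3; 0.25 0 0 0 0 0 3; 0.25 0 0 0 0 0 3; 0.25 0 0 0 0 0 3")

```text
time: 19.27
eef_pos: [0.5913, 0.0436, 0.081]
tool_rot: [-171.7, 89.7, 14.1]
force: [-3.6, -0.6, 11.3]
width: 0.0547
```

move_arm(targets="-0.1 0 0 0 0 0 3; -0.25 0 0 0 0 0 3; -0.4 0 0 0 0 0 3; -0.4 0 0 0 0 0 3; -0.4 0 0 0 0 0 3")

```text
time: 19.68
eef_pos: [0.5916, 0.0436, 0.0851]
tool_rot: [-173.3, 89.7, 12.5]
force: [-1.2, 0.7, 4.5]
width: 0.0543
```

move_arm(targets="0 0 0 0 0 0 6; 0 0 0 0 0 0 7.5; 0 0 0 0 0 0 7.5; 0 0 0 0 0 0 7.5; 0 0 0 0 0 0 7.5; -2 0 0 0 0 0 7.5; -5 0 0 0 0 0 7.5; -9 0 0 0 0 0 7.5; -12 0 0 0 0 0 7.5; -14 0 0 0 0 0 7.5; -14 0 0 0 0 0 7.5; -14 0 0 0 0 0 7.5")

```text
time: 20.68
eef_pos: [0.5915, 0.0434, 0.2263]
tool_rot: [-178.8, 89.5, 7.0]
force: [0.0, 0.5, -0.7]
width: 0.0751
```

```bash
python3 - <<'E'
from h import *
s=env.observe(); print(s['eef_pos'],s['time'],s['width'],s['force'])
for n in ('wrist','top'):
    im,d,W=cloud(n); z=W[...,2]; near=np.hypot(W[...,0]-.59,W[...,1]-.0434)<.08
    if n=='top': save(im,'top9.png')
    hsv=cv2.cvtColor(im,cv2.COLOR_RGB2HSV).astype(int); teal=(hsv[...,0]>75)&(hsv[...,0]<100)&(hsv[...,1]>60)
    r=np.hypot(W[...,0]-.59,W[...,1]-.0434)
    dm=near&teal&(r>.034)&(r<.074)&(abs(z-.078)<.006); q=W[dm]; c=np.linalg.lstsq(np.c_[q[:,:2]-[.59,.0434],np.ones(len(q))],q[:,2],rcond=None)[0]
    b=near&teal&(r<.032)&(abs(z-.114)<.005); t=near&(r<.017)&(abs(z-.106)<.004)
    print(n,'disc z',c[2].round(4),'tilt',c[:2].round(4),'boss z',np.median(z[b]).round(4),'boss circ',cv2.minEnclosingCircle(W[b][:,:2].astype(np.float32)*1000) if b.any() else '', 'shaft in bore z',np.median(z[t]).round(4),t.sum(), W[t].mean(0))
W0=np.load('top0.npy')
for nm,x,y in (('rack',.50,.235),('tips',.70,-.26),('bottle',.70,.21)):
    o=[]
    for A in (W0,W):
        m=(np.hypot(A[...,0]-x,A[...,1]-y)<.08)&(A[...,2]>.03)&(A[...,2]<.13); o.append(A[m].mean(0).round(3))
    print(nm,o)
E
```

```text
[0.59154053 0.04340676 0.22629909] 20.6833 0.07510036358698541 [ 0.02271193  0.50985895 -0.67039923]
wrist disc z 0.0764 tilt [-0.0037  0.0005] boss z 0.1124 boss circ ((589.983154296875, 43.076053619384766), 28.264041900634766) shaft in bore z 0.1043 1381 [0.58763391 0.04315148 0.10426484]
top disc z 0.0787 tilt [ 0.0013 -0.0042] boss z 0.1148 boss circ ((593.48876953125, 43.66031265258789), 28.22845458984375) shaft in bore z 0.1066 88 [0.59158097 0.04498977 0.10635361]
rack [array([0.509, 0.238, 0.05 ]), array([0.56 , 0.236, 0.053])]
tips [array([ 0.708, -0.258,  0.056]), array([ 0.708, -0.258,  0.056])]
bottle [array([0.71 , 0.217, 0.083]), array([0.708, 0.213, 0.078])]
```

```bash
python3 - <<'E'
from h import *
for n in ('scene','top'):
    im,d,W=cloud(n)
    for k in ('tube_rack','reagent','tip_box'): print(n,k,[(np.round(r['xyz'],3).tolist(),round(r['p'],2)) for r in env.search_frame(n,k)])
W0=np.load('top0.npy')
for A in (W0,W):
    m=(np.hypot(A[...,0]-.5,A[...,1]-.235)<.08)&(A[...,2]>.03)&(A[...,2]<.13); print(m.sum(),A[m].min(0).round(3),A[m].max(0).round(3))
A0,A1=np.load('scene0.npy'),cloud('scene')[2]
for A in (A0,A1):
    m=(np.hypot(A[...,0]-.5,A[...,1]-.235)<.08)&(A[...,2]>.03)&(A[...,2]<.08); print(m.sum(),A[m].mean(0).round(4),A[m].min(0).round(3),A[m].max(0).round(3))
E
```

```text
scene tube_rack [([0.525, 0.218, 0.042], 0.84), ([0.637, -0.006, 0.039], 0.21)]
scene reagent [([0.639, -0.006, 0.038], 0.63), ([0.726, 0.204, 0.063], 0.62)]
scene tip_box [([0.725, -0.276, 0.059], 0.93)]
top tube_rack [([0.556, 0.234, 0.04], 0.58)]
top reagent [([0.703, 0.209, 0.074], 0.79)]
top tip_box [([0.558, 0.234, 0.036], 0.68), ([0.701, -0.259, 0.057], 0.55)]
1261 [0.449 0.18  0.03 ] [0.574 0.304 0.073]
71 [0.552 0.221 0.035] [0.574 0.261 0.072]
1332 [0.5187 0.2283 0.0513] [0.455 0.175 0.03 ] [0.574 0.299 0.071]
1325 [0.5186 0.2283 0.0515] [0.453 0.176 0.03 ] [0.573 0.3   0.071]
```

The rack was only hidden by the arm in the top view; the scene camera shows it hasn't moved. Handing in.

```bash
python3 -c "
from h import *
print(env.observe()['force']); print(env.close_job())"
```

```text
[0.20867662 0.46995341 0.72188287]
the job is handed in; nothing more can be done
None
```

The rotor is mounted on the mixer and the job is handed in, about 21 s into the 72 s allowed. No verdict is reported, so the results below are my own measurements.

- **Key:** I dropped it into the slot, which I measured at about 5.8°. Its top ended at z ≈ 0.0995 m and its centre 13.2 mm from the axis, before the rotor went on.
- **Rotor:** I slid the middle-sized rotor down over the key with no contact force until it sat on the shoulder. I then pushed to about 11 N, which sank the spring about 4 mm by the tool's travel, and let go.
- **Final fit:** The boss stands 8.1–8.2 mm above the shaft top in both the wrist and top views, where fully home is 8 mm. Tilt is under 0.005 rad and the boss is centred within about 1 mm in the wrist view. The gripper is open and well clear.
- **Bystanders:** The tip box and the tube rack are where they started. The bottle's readings changed by no more than about 5 mm, which is within the measuring error.

**Checks that disagreed:**
- The top camera's position for the tube rack was off because the arm hid most of it; the scene camera shows it unmoved.
- The top camera put the boss centre about 3.5 mm off in x, but its calibration and depth are coarser than the wrist camera's.

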